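Clear the board holder and hold its spring jaw open at the index pin

TASK

Clear the two wood offcuts off the bed of the spring-jaw board holder and put them in the white tray. Then pull the sprung jaw by its upright wooden grip until the steel pointer on the jaw is in line with the index pin on the rail, and keep hold of it there so that I can lay a board in: finish while still holding the jaw at the pin, do not let go. Leave the block plane, tape measure and mallet where they are.

Things in the scene. Friction and masses are not known exactly. Their poses are not given: they have to be found in the camera images.
- holder: Board holder fixed to the bench: grey-faced bed 180 (own x) x 350 (own y) x 12 mm, origin under its centre at bench height. Rails 15 mm wide along both long edges, tops 20 mm above the bench; bed between them 150 mm wide. A fixed fence, 46 mm high, stands across the +y end (inner face at y = +150 mm). The jaw slides along own y and is pulled open along own -y. Own -x is the side nearer the robot.
- spring_jaw: Sliding jaw, dark wood block 136 (own x) x 36 (own y) mm, top 43 mm above the bench, axes as the holder's. Origin at bench height in its middle; at rest it is the holder's origin. Slides 0 to 125 mm along the holder's -y; a spring pulls it back to rest: 5 N at rest, 0.8 N more per 10 mm. In its middle stands a round wooden grip, 26 to 28 mm thick, 51 to 90 mm above the bench.
- jaw_grip (a point): Axis of the jaw's upright wooden grip, 72 mm above the bench, 18 mm below the grip's top.
- jaw_pointer (a point): Tip of the thin steel pointer on the jaw's near (own -x) side, 45 mm above the bench, at the same own y as the grip's axis.
- index_pin: Steel pin, 5 mm in diameter, 30 mm tall, upright on a 10 mm high clip fixed on the holder's -x rail. Origin on the pin's axis at the top of the rail, 20 mm above the bench; axes as the holder's; the pin's top is 60 mm above the bench. It stands elsewhere each time, 50 to 90 mm along the holder's -y from the resting pointer.
- tray: White open plastic tray, fixed on the bench, outside 208 (own x) x 268 (own y) x 78 mm high, walls 3 mm, floor 3 mm; origin under its centre at bench height. A few small brass parts are fixed in its floor and do not matter.
- offcut_a: Pale pine offcut, 45 (own x) x 62 (own y) x 22 mm high, origin at the centre of its underside, lying flat on the holder's bed on one side of the jaw (which side varies). About 40 g.
- offcut_b: Pale wood offcut, 50 (own x) x 55 (own y) x 18 mm high, origin at the centre of its underside, lying flat on the holder's bed on the other side of the jaw. About 30 g.
- block_plane: Block plane, 48 x 165 x 48 mm, bystander on the bench; leave it.
- tape_measure: Tape measure, 32 x 82 x 61 mm, bystander on the bench; leave it.
- mallet: Wooden mallet, 104 x 258 x 60 mm, bystander at the back of the bench; leave it.

How it is judged (in metres and radians):
On the way, in this order (a step that is already met when the one before it is completed fails the run):
1. both offcuts lie in the tray, let go (x of offcut_a in the frame of tray between -0.1 and 0.1 m and y of offcut_a in the frame of tray between -0.13 and 0.13 m and z of offcut_a in the frame of tray between -0.01 and 0.055 m and contact force between the fingers and offcut_a below 0.3 N and x of offcut_b in the frame of tray between -0.1 and 0.1 m and y of offcut_b in the frame of tray between -0.13 and 0.13 m and z of offcut_b in the frame of tray between -0.01 and 0.055 m and contact force between the fingers and offcut_b below 0.3 N), for 0.2 s.
2. the jaw is pulled to the index pin and held there by the fingers (y of jaw_pointer in the frame of index_pin between -0.005 and 0.005 m and contact force between the fingers and spring_jaw above 3 N and linear speed of spring_jaw below 0.01 m/s), for 0.3 s.
At the end, for the whole second after the job is handed in: Both offcuts lie in the tray (let go), and the fingers hold the jaw (more than 3 N of contact) still, with its pointer within 5 mm of the index pin's axis along the slide (all of step 1 and all of step 2); the arm keeps its last pose, push and grip.
It fails at once if a bystander (block plane, tape measure, mallet) is shifted by more than 30 mm (distance of any of block_plane, tape_measure, mallet from where it was at the start of the episode above 0.03 m).
It also fails if it takes over 70 s, if anything falls off the work surface, if the arm or the gripper's body presses on something with over 40 N, if the wrist force passes 120 N, or if a joint passes its speed limit or range.

ROBOT

A 6-joint arm with a two-finger parallel gripper is mounted at the origin on a cart in front of the work surface, level with it; the furniture and walls round the work are solid. World frame = base frame: x ahead of the robot, y to its left, z up, the work surface at z = 0. Lengths are in m, angles in degrees, forces in N, time in s.
With the tool pointing down it reaches from about 0.35 to 0.875 m from the base axis. Payload 4.2 kg.
Tool frame: the origin (TCP) lies on the mounting face of the last link; the fingertips stand 182 mm ahead of it and the grasp point (between the pads) lies 164 mm ahead of it; z points along the fingers, y is the line along which they close (so a half turn about z gives the same grasp; the last joint's range is limited). The gripper opens to 87 mm and grips with 3 to 60 N. Pads are 19 mm wide; open, the fingers measure 117 mm over their backs; the gripper's body (75 mm by 190 mm) begins 51 mm behind the grasp point.
Start: joints at [14.817, 22.042, 0.453, 0, -68.411, -14.817], TCP at [0.625, 0, 0.405] pointing down, gripper open.
Joint ranges: [-179.83, 179.83], [-69.29, 118.12], [-61.27, 80.66], [-181.25, 117.63], [-171.15, -9.14], [-177.46, 177.46]. Speed limits (degrees/s): [159.86, 159.86, 180, 180, 180, 180].

INTERFACE

Orientations are given as [roll, pitch, yaw] about the fixed x, y, z axes, in that order (R = Rz(yaw) Ry(pitch) Rx(roll)).
In Python, from station import arm, eyes, ticket, telemetry gives the robot as it stands. Calls block until the motion is done:
- arm.movep(position, orientation): joint-space move of the TCP to a pose.
- arm.move_straight(position, vel=0.15, ori=None): straight line of the TCP; ori=None keeps the orientation; vel is the mean speed in m/s.
- arm.movej(angles): joint-space move.
- arm.gripper_to(opening, force=None): finger opening in m; force is the grip in N (None keeps the last); returns when the fingers have stopped.
- arm.wait(seconds).
- arm.ik(position, orientation): joint angles nearest the present ones, or None.
- eyes.read_camera(name): name is "scene" or "side" or "wrist"; returns a dict with "image" (480x640x3 uint8, blue, green, red), "depth" (480x640 float32, m along the optical axis (not along the pixel's ray), 0 where there is no reading), "fx", "fy", "cx", "cy" (pixels), "camera_from_world" (4x4, takes a point from world to camera coordinates). Camera axes: x right, y down, z forward; pixel columns grow to the right and rows downward; lengths in m; the calibration is good to about 2 mm. A picture is of the moment at which its call begins.
A pose or a line that the arm cannot do raises arm.Unreachable and nothing moves.
- ticket.hand_in(): hands the job in; it is judged then, once.
Trained networks look in a picture, given as the dict that the camera call returned (one of the last four; its "shot" number tells which), for a name from the list of things; names that differ only in an ending like _2 or _b are one class to them, and where a whole thing is asked for, a point or a joint stands for the part that bears it (a point fixed in the world has none). Each returns a list of dicts, best first, with "p" (0 to 1); they miss things now and then, are a little off and sometimes report something else, mostly with a low value. They report only what shows in the picture. A call takes as long as a camera call.
- eyes.cut_out(picture, label): "region" (480x640 bool, what is visible of it) and "rect" ([left, top, width, height] in pixels, round what is visible of it).
- eyes.tip_of(picture, label): "centre" ([column, row] in pixels: a listed point, or the origin of a listed thing).
Readings, each from a call of its own:
- telemetry.current_clock(): time.
- telemetry.current_joint_pos(): joint angles.
- telemetry.current_dq(): joint speeds.
- telemetry.current_joint_torque(): joint torques, N m.
- telemetry.current_position(): TCP position.
- telemetry.current_tool_rot(): TCP orientation.
- telemetry.current_contact_force(): force on the tool from outside, world axes, zero at the start.
- telemetry.current_ft_torque(): the same for the moment, N m.
- telemetry.current_gripper_width(): finger opening in m.
- telemetry.current_gripper_force(): force on a finger pad.
Only numpy, scipy, OpenCV 4.12 (cv2) and the standard library are available. Lean on these libraries where they do the work, as an engineer would, in place of code of your own. Each camera call takes 0.05 s, during which the arm holds its last target. There are 200 camera calls.

## Working session

There is one attempt and no reset: what is moved stays moved. The work goes in short steps, each a Python script; the robot and the scene stay as the last script left them, time stands still between calls to the robot, and variables do not carry over. Pictures are saved under pics/ and viewed, at most 10 in all, crops included, and the job is handed in when it is done.

```bash
ls; mkdir -p pics; cat > h.py <<'E'
import numpy as np, cv2
from station import arm, eyes, ticket, telemetry
def world(p,uv,depth):
    uv=np.atleast_2d(uv).astype(float); d=np.atleast_1d(depth)
    c=np.c_[(uv[:,0]-p['cx'])/p['fx']*d,(uv[:,1]-p['cy'])/p['fy']*d,d,np.ones(len(d))]
    return (np.linalg.inv(p['camera_from_world'])@c.T).T[:,:3]
def cloud(p,reg):
    v,u=np.nonzero(reg&(p['depth']>0)); return world(p,np.c_[u,v],p['depth'][v,u])
def at_z(p,uv,z):
    a=world(p,uv,1.)[0]; T=np.linalg.inv(p['camera_from_world']); o=T[:3,3]
    return o+(a-o)*(z-o[2])/(a[2]-o[2])
def tri(ps,uvs):
    A=[];b=[]
    for p,uv in zip(ps,uvs):
        a=world(p,uv,1.)[0]; o=np.linalg.inv(p['camera_from_world'])[:3,3]; d=(a-o)/np.linalg.norm(a-o)
        M=np.eye(3)-np.outer(d,d); A.append(M); b.append(M@o)
    return np.linalg.lstsq(np.vstack(A),np.hstack(b),rcond=None)[0]
E
python3 - <<'E'
from h import *
np.set_printoptions(precision=4,suppress=True)
ps={n:eyes.read_camera(n) for n in('scene','side','wrist')}
for n,p in ps.items():
    cv2.imwrite(f'pics/{n}0.png',p['image'])
    T=np.linalg.inv(p['camera_from_world']); print(n,T[:3,3],T[:3,2])
    for l in('offcut_a','tray','holder','spring_jaw','index_pin'):
        for c in eyes.cut_out(p,l)[:3]:
            q=cloud(p,c['region'])
            if c['p']>.3 and len(q): print(l,round(c['p'],2),c['rect'],np.median(q,0),'zmax',np.percentile(q[:,2],95))
    for l in('jaw_grip','jaw_pointer','index_pin','holder','tray'):
        print(l,[(round(c['p'],2),np.round(c['centre'],1)) for c in eyes.tip_of(p,l)[:2]])
E
```

```text
pics
station.py
scene [-0.3258  0.811   0.9103] [ 0.5706 -0.6283 -0.5289]
offcut_a 0.58 [183.4, 341.1, 34.4, 27.7] [0.4857 0.3145 0.0304] zmax 0.034118599222972314
offcut_a 0.57 [242.3, 311.8, 24.5, 21.1] [0.4863 0.1371 0.0262] zmax 0.030190166902175308
tray 0.92 [290.3, 217.4, 91.9, 78.4] [ 0.5282 -0.2461  0.0267] zmax 0.07414840541533603
holder 0.78 [150.2, 295.0, 151.2, 104.9] [0.4733 0.2533 0.0122] zmax 0.04546928979403017
spring_jaw 0.9 [206.4, 312.8, 40.6, 41.6] [0.4842 0.2402 0.0399] zmax 0.08531179073303363
index_pin 0.6 [204.8, 312.3, 42.5, 48.2] [0.4843 0.2395 0.04  ] zmax 0.08536381459951543
jaw_grip [(0.94, array([224.7, 319.8]))]
jaw_pointer [(0.6, array([244.6, 347.2]))]
index_pin [(0.44, array([262.7, 342. ]))]
holder [(0.96, array([227.1, 341.7]))]
tray [(0.92, array([345.2, 266.7]))]
side [ 0.5622 -1.5404  0.7849] [ 0.0049  0.8888 -0.4582]
offcut_a 0.77 [280.3, 214.3, 22.5, 10.5] [0.4927 0.1216 0.0254] zmax 0.031717824619935886
offcut_a 0.49 [287.5, 195.5, 9.6, 0.7] [0.4929 0.2959 0.0338] zmax 0.03565799064406051
tray 0.71 [244.0, 236.2, 86.6, 76.8] [ 0.4958 -0.2336 
[... 248 characters left out ...]
7]))]
jaw_pointer [(0.58, array([274.3, 204.1]))]
index_pin [(0.5, array([266.1, 211.7])), (0.41, array([293.3, 211.1]))]
holder [(0.63, array([290.4, 211.5])), (0.34, array([290.8, 211.8]))]
tray [(0.87, array([289.7, 280.5]))]
wrist [ 0.6255 -0.0683  0.3846] [-0.0021  0.2477 -0.9688]
offcut_a 0.67 [412.8, 328.7, 27.7, 31.7] [0.5161 0.1427 0.0307] zmax 0.03200802459387509
tray 0.68 [336.8, 0.0, 287.2, 89.0] [ 0.4834 -0.1624  0.0087] zmax 0.07932609510776766
holder 0.97 [357.1, 255.5, 174.9, 224.5] [0.5267 0.0797 0.013 ] zmax 0.021186328438025454
index_pin 0.38 [414.9, 330.3, 24.8, 33.4] [0.516  0.1427 0.0307] zmax 0.03207342098673849
jaw_grip []
jaw_pointer []
index_pin []
holder []
tray []
```

```bash
python3 - <<'E'
from h import *
np.set_printoptions(precision=4,suppress=True)
o=telemetry.current_tool_rot(); print(o, telemetry.current_clock())
obs={}
def look(k,pos):
    arm.movep(pos,o); p=eyes.read_camera('wrist'); cv2.imwrite(f'pics/{k}.png',p['image'])
    np.savez(f'pics/{k}.npz',**{a:p[a] for a in('image','depth','fx','fy','cx','cy','camera_from_world')})
    T=np.linalg.inv(p['camera_from_world']); print(k,T[:3,3],T[:3,2])
    for l in('offcut_a','spring_jaw','holder','index_pin'):
        for c in eyes.cut_out(p,l)[:3]:
            q=cloud(p,c['region'])
            if c['p']>.3 and len(q):
                z=np.percentile(q[:,2],90); t=q[abs(q[:,2]-z)<.004]
                r=cv2.minAreaRect((t[:,:2]*1000).astype(np.float32)) 
                print(l,round(c['p'],2),c['rect'],'z',z,np.round(r[0],1),np.round(r[1],1),round(r[2],1))
    for l in('jaw_grip','jaw_pointer','index_pin','holder','spring_jaw','offcut_a'):
        t=eyes.tip_of(p,l)[:3]; obs[l,k]=(p,t)
        print(l,[(round(c['p'],2),np.round(c['centre'],1)) for c in t])
look('w1',[.44,.17,.42]); look('w2',[.52,.23,.42])
for l in('jaw_grip','jaw_pointer','index_pin','holder','spring_jaw'):
    a,b=obs[l,'w1'],obs[l,'w2']
    if a[1] and b[1]: print(l,tri([a[0],b[0]],[a[1][0]['centre'],b[1][0]['centre']]))
E
```

```text
[-179.9991    0.0008  -90.0019] 1.65
w1 [0.4413 0.1017 0.401 ] [ 0.0005  0.2479 -0.9688]
offcut_a 0.97 [256.4, 335.8, 41.2, 27.8] z 0.03577470072693784 [496.  320.8] [38.7 44.9] 87.2
offcut_a 0.64 [242.1, 140.3, 63.2, 67.9] z 0.031802791950347874 [493.2 131.3] [55.2 49.9] 72.3
spring_jaw 0.81 [205.0, 242.1, 137.7, 57.4] z 0.08742660991914274 [497.3 225.2] [22.  26.1] 89.5
holder 0.55 [184.2, 89.2, 187.8, 289.8] z 0.04316834536997981 [493.8 228.3] [ 37.8 140.9] 86.0
index_pin 0.6 [346.5, 215.1, 17.8, 19.0] z 0.051490239528634865 [411.8 178. ] [3.8 1.2] 3.0
jaw_grip [(0.58, array([266.8, 284.7]))]
jaw_pointer [(0.8, array([340. , 278.9]))]
index_pin [(0.7, array([350.5, 223.6]))]
holder [(0.58, array([273. , 257.4]))]
spring_jaw [(0.65, array([273.1, 256.4]))]
offcut_a [(0.97, array([272.7, 172.1])), (0.57, array([279.5, 330.8]))]
w2 [0.5212 0.1622 0.3998] [-0.0018  0.2467 -0.9691]
offcut_a 0.95 [327.8, 253.9, 46.0, 42.6] z 0.03575767844958881 [494.7 298. ] [42.  45.1] 88.1
offcut_a 0.93 [320.6, 73.3, 65.4, 76.0] z 0.031901821490627424 [493.2 131.2] [54.9 50. ] 72.6
spring_jaw 0.74 [273.0, 187.9, 149.7, 51.2] z 0.08835374527125829 [497.4 227.5] [26.6 26.6] 71.9
holder 0.71 [255.5, 19.0, 199.9, 349.4] z 0.04394975112018057 [501.8 305.6] [192.8 145.8] 85.9
holder 0.56 [277.9, 188.5, 148.1, 52.9] z 0.08848663112694305 [497.4 227.2] [26.  26.5] 50.6
index_pin 0.89 [423.4, 156.4, 23.7, 17.7] z 0.05407638840125351 [413.3 180.5] [2.1 4.7] 10.5
jaw_grip [(0.95, array([344. , 223.2]))]
jaw_pointer [(0.76, array([423.9, 220.2]))]
index_pin [(0.57, array([432.1, 162.8]))]
holder [(0.66, array([342., 209.]))]
spring_jaw [(0.83, array([341.7, 206.8]))]
offcut_a [(0.96, array([351., 109.])), (0.79, array([348.7, 280.1]))]
jaw_grip [0.4998 0.2353 0.0564]
jaw_pointer [0.4251 0.2304 0.0577]
index_pin [0.4144 0.1782 0.0358]
holder [ 0.5004  0.2301 -0.0105]
spring_jaw [ 0.5004  0.228  -0.0095]
```

View pics/scene0.png

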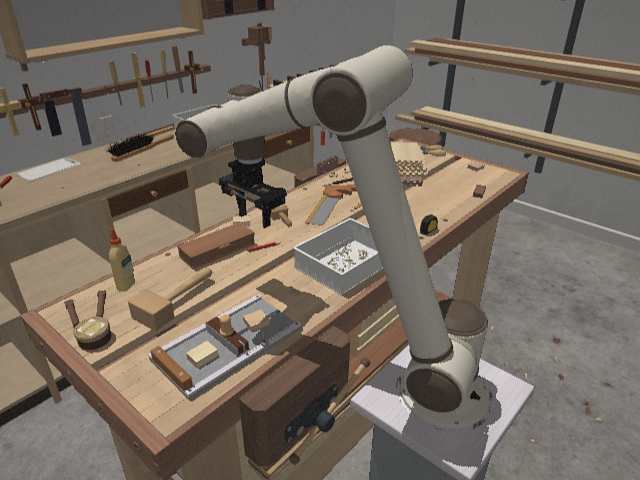

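View pics/w1.png

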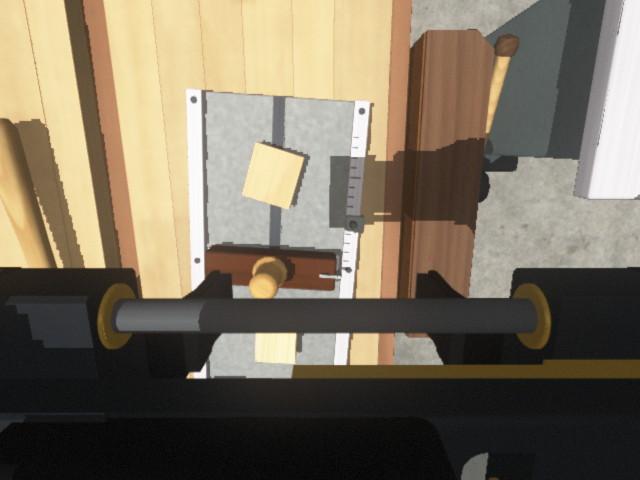

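View pics/w2.png

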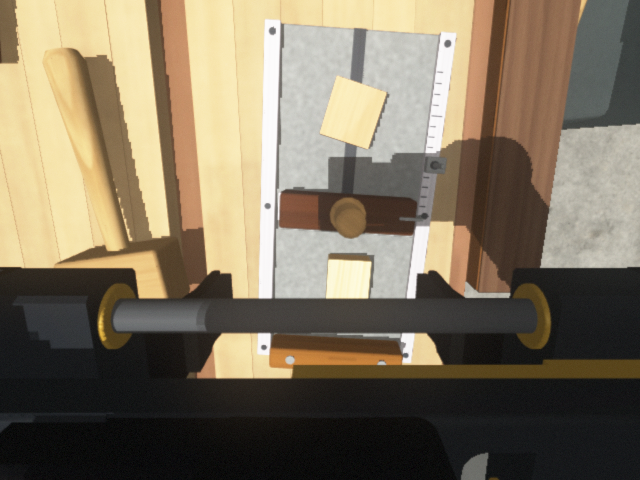

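```bash
python3 - <<'E'
from h import *
np.set_printoptions(precision=4,suppress=True)
def top(p,l,zr,k=2):
    for c in eyes.cut_out(p,l)[:k]:
        q=cloud(p,c['region']); q=q[(q[:,2]>zr[0])&(q[:,2]<zr[1])]
        if c['p']>.3 and len(q)>5:
            r=cv2.minAreaRect((q[:,:2]*1000).astype(np.float32)); print(l,round(c['p'],2),'z',np.median(q[:,2]),np.round(r[0],1),np.round(r[1],1),round(r[2],1))
for n in('scene','side'): p=eyes.read_camera(n); top(p,'tray',(.05,.09),1)
for pos in([.50,.33,.40],[.46,.31,.42]):
    arm.movep(pos,[180,0,-90]); p=eyes.read_camera('wrist')
    top(p,'offcut_a',(.026,.04)); top(p,'spring_jaw',(.082,.1),1); top(p,'spring_jaw',(.038,.048),1); top(p,'index_pin',(.05,.07),1)
    cv2.imwrite('pics/w3.png',p['image'])
arm.movep([.47,.0,.42],[180,0,-90]); p=eyes.read_camera('wrist'); top(p,'tray',(.05,.09),1); cv2.imwrite('pics/w5.png',p['image'])
arm.movep([.47,-.2,.42],[180,0,-90]); p=eyes.read_camera('wrist'); top(p,'tray',(.05,.09),1); cv2.imwrite('pics/w4.png',p['image'])
print(telemetry.current_clock())
E
```

```text
tray 0.84 z 0.06475941250491846 [ 499.5 -257.9] [273.  214.4] 86.1
tray 0.59 z 0.06744726920152871 [ 500.  -261.4] [278.7 207.8] 86.9
offcut_a 0.74 z 0.030786794578238852 [498.3 146.9] [23.4 50.2] 73.0
offcut_a 0.55 z 0.03486154645829234 [495.1 308.5] [61.8 44. ] 86.8
spring_jaw 0.96 z 0.09009671545857248 [497.4 228. ] [26.7 26.6] 74.7
spring_jaw 0.96 z 0.04375027465663811 [494.6 228.5] [ 37.2 142.1] 86.3
index_pin 0.79 z 0.059281672537762176 [412.5 180.6] [4.2 4.6] 41.7
offcut_a 0.96 z 0.030839552462956 [493.6 131.9] [54.3 50.4] 72.7
offcut_a 0.88 z 0.03485315204058487 [495.4 308.8] [62.7 45.1] 86.8
spring_jaw 0.96 z 0.09000386906420704 [497.2 227.9] [26.7 26.6] 27.8
spring_jaw 0.96 z 0.04372770904591508 [494.6 228.5] [ 37.  141.3] 86.3
index_pin 0.73 z 0.06033679239619183 [411.8 180.9] [4.6 3.7] 5.0
tray 0.96 z 0.07843098635086043 [ 507.9 -157.7] [ 64.3 208.1] 87.8
tray 0.68 z 0.07706420831403021 [ 502.3 -257.9] [261.5 208.9] 87.0
7.9417
```

View pics/w4.png

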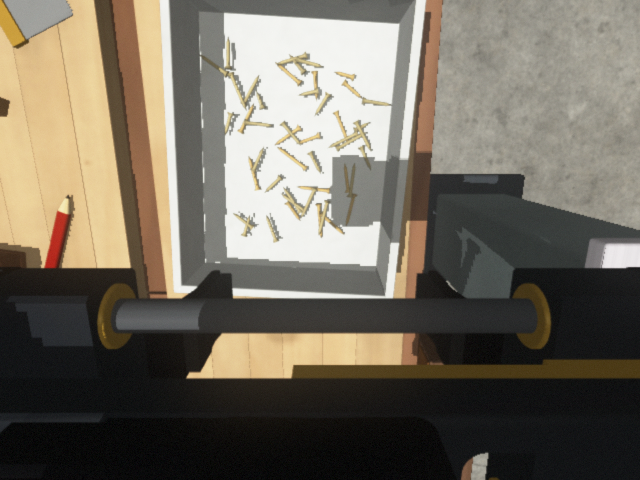

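```bash
cat > pick.py <<'E'
from h import *
def pick_place(xy,th,dst,thd=-3,zt=.199,up=.32):
    o=[180,0,-90+th]; od=[180,0,-90+thd]
    arm.gripper_to(.075)
    arm.movep([*xy,up],o); arm.move_straight([*xy,zt],.15)
    arm.gripper_to(.02,25); w=telemetry.current_gripper_width()
    arm.move_straight([*xy,up],.2); print('grip',w,telemetry.current_gripper_width())
    arm.movep([*dst,up],od); arm.move_straight([*dst,.199],.2)
    arm.gripper_to(.08); arm.move_straight([*dst,up],.3)
E
python3 - <<'E'
from pick import *
pick_place((.4953,.3087),-3.2,(.50,-.315))
print(telemetry.current_clock())
pick_place((.4934,.1316),-17.4,(.50,-.20))
print(telemetry.current_clock())
arm.movep([.47,-.15,.42],[180,0,-90]); p=eyes.read_camera('wrist'); cv2.imwrite('pics/t.png',p['image'])
for c in eyes.cut_out(p,'offcut_a'): print(c['p'],np.median(cloud(p,c['region']),0))
E
```

```text
grip 0.044996126487248565 0.0445517845615834
17.1417
grip 0.04971109209367243 0.049428805437915814
24.8667
0.68 [ 0.50240648 -0.31475619  0.02578738]
0.56 [ 0.50199333 -0.20079888  0.02181606]
```

View pics/t.png

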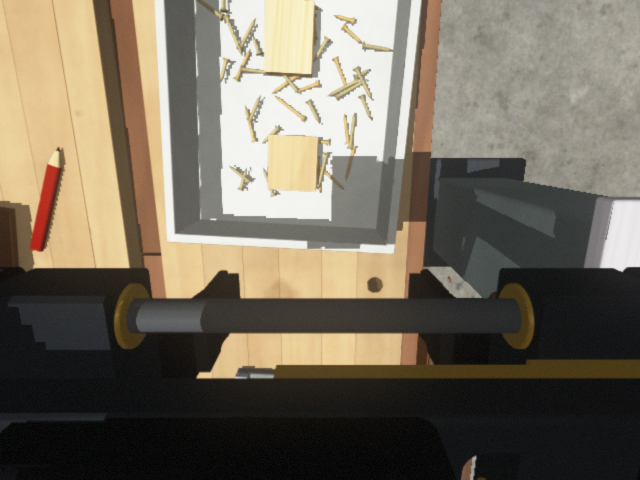

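```bash
python3 - <<'E'
from h import *
np.set_printoptions(precision=4,suppress=True)
g=np.array([.4973,.2278]); u=np.array([np.sin(np.radians(-3.6))*-1,np.cos(np.radians(3.6))])
o=[180,0,176.4]
arm.gripper_to(.075); arm.movep([*g,.34],o); arm.move_straight([*g,.236],.12)
arm.gripper_to(.01,40); print(telemetry.current_gripper_width(),telemetry.current_position())
t=g-u*.0524; arm.move_straight([*t,.236],.05); arm.wait(.3)
print(telemetry.current_position(),telemetry.current_gripper_width(),telemetry.current_gripper_force(),telemetry.current_contact_force(),telemetry.current_clock())
for n in('wrist','scene'):
    p=eyes.read_camera(n); cv2.imwrite(f'pics/{n}9.png',p['image'])
    for l,z in(('jaw_pointer',.045),('jaw_grip',.072),('index_pin',.02)):
        print(n,l,[(round(c['p'],2),np.round(c['centre'],1),at_z(p,c['centre'],z)) for c in eyes.tip_of(p,l)[:1]])
    for l in('index_pin','spring_jaw'):
        for c in eyes.cut_out(p,l)[:1]:
            q=cloud(p,c['region']); 
            for zr in((.05,.065),(.038,.048)):
                s=q[(q[:,2]>zr[0])&(q[:,2]<zr[1])]
                if len(s)>4: r=cv2.minAreaRect((s[:,:2]*1000).astype(np.float32)); print(l,zr,np.round(r[0],1),np.round(r[1],1),round(r[2],1))
E
```

```text
0.026067622964540606 [0.4973 0.2283 0.236 ]
[0.4939 0.1769 0.236 ] 0.026026768867330848 40.01292628236115 [-3.5354  8.2828 -0.89  ] 31.3167
wrist jaw_pointer [(0.71, array([320.5, 113.6]), array([0.4136, 0.1802, 0.045 ]))]
wrist jaw_grip [(0.6, array([323.1, 309.8]), array([0.4957, 0.1762, 0.072 ]))]
wrist index_pin [(0.91, array([320.2, 110.8]), array([0.4102, 0.1801, 0.02  ]))]
index_pin (0.05, 0.065) [411.7 180. ] [4.5 4.9] 86.1
index_pin (0.038, 0.048) [416.4 180.6] [7.8 4.6] 8.6
spring_jaw (0.05, 0.065) [484.9 178.3] [29.3 13.5] 86.2
spring_jaw (0.038, 0.048) [480.9 177.9] [ 37.1 122.3] 86.3
scene jaw_pointer [(0.64, array([262.1, 336.9]), array([0.4096, 0.1863, 0.045 ]))]
scene jaw_grip [(0.76, array([241.8, 311.6]), array([0.4955, 0.1751, 0.072 ]))]
scene index_pin [(0.42, array([263.6, 344.1]), array([0.4086, 0.184 , 0.02  ]))]
spring_jaw (0.05, 0.065) [482.8 182.8] [19.4  9.6] 66.3
spring_jaw (0.038, 0.048) [487.3 182.5] [ 37.3 139.9] 86.2
```

View pics/wrist9.png

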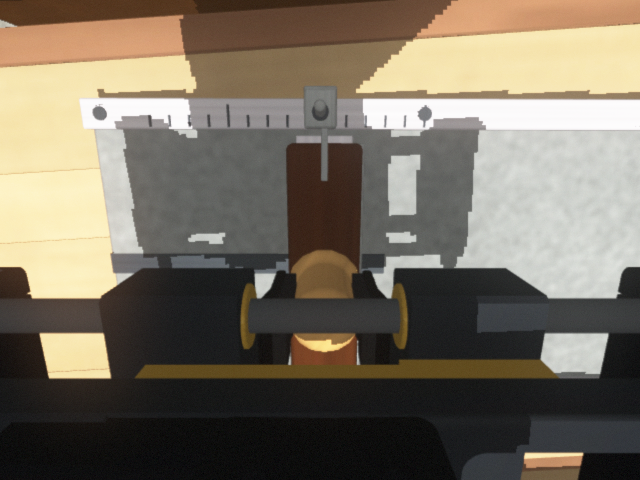

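```bash
python3 - <<'E'
from h import *
t=np.array([.4973,.2278])-np.array([.0628,.998])*.0539
arm.move_straight([*t,.236],.02); arm.wait(.6)
p=eyes.read_camera('wrist'); cv2.imwrite('pics/wz.png',cv2.resize(p['image'][70:200,240:400],None,fx=4,fy=4))
print(telemetry.current_position(),telemetry.current_gripper_force(),telemetry.current_contact_force(),telemetry.current_clock())
E
```

```text
[0.49383004 0.17542112 0.23601906] 40.01312162261456 [-3.09420588  8.73199517 -1.88568107] 32.8167
```

View pics/wz.png

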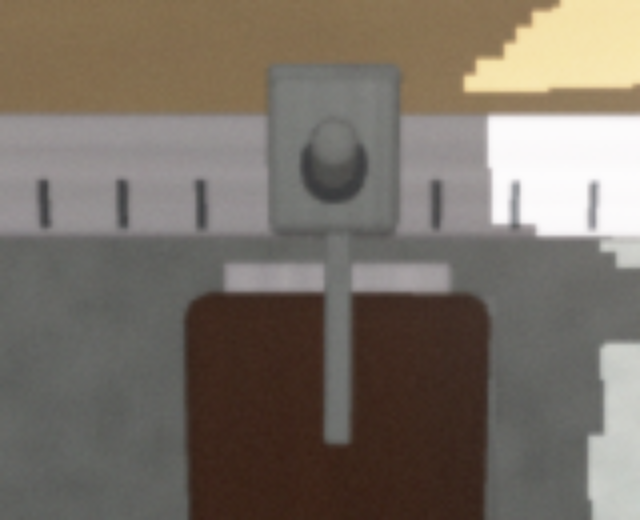

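The crop shows the pointer at column 338 and the pin at about 334. That puts them in line to within about 0.5 mm, and the fingers are still holding the grip.

```bash
python3 -c "
from station import ticket; print(ticket.hand_in())"
```

```text
the job is handed in; nothing more can be done
None
```

Both offcuts are in the white tray, and the gripper is still holding the jaw with its pointer in line with the index pin to within about 0.5 mm; the job is handed in, but no verdict came back.

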